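# Turn the parts carousel until the stud is at the pointer

## Robot

A 7-joint arm with a two-finger parallel gripper is mounted at the origin on a cart in front of the work surface, level with it; the furniture and walls round the work are solid. World frame = base frame: x ahead of the robot, y to its left, z up, the work surface at z = 0. Lengths are in mm, angles in rad, forces in N, time in s.
With the tool pointing down it reaches from about 400 to 875 mm from the base axis. Payload 4.4 kg.
Tool frame: the origin (TCP) lies at the very end of the fingers, on their centre line; the grasp point (between the pads) lies 19 mm behind it; z points along the fingers, x is the direction in which the jaws open and shut, and the axes are right-handed (so a half turn about z gives the same grasp; the last joint's range is limited). The gripper opens to 85 mm and grips with 20 to 120 N. Pads are 22 mm wide; open, the fingers measure 114 mm over their backs; the gripper's body (76 mm by 85 mm) begins 54 mm behind the grasp point. The pads swing forward as they close: fully open they stand 13 mm farther back than shut.
Start: joints at [-1.279, 0.628, 0.038, 1.517, -0.027, 0.996, -0.02], TCP at [227.617, 608.858, 231.313] pointing down, gripper open.
Joint ranges: [-3.06, 3.06], [-0.37, 2.12], [-1.25, 1.32], [0.18, 2.47], [-1.1, 4.24], [0.23, 1.98], [-2.94, 2.94]. Speed limits (rad/s): [2.57, 2.57, 3.14, 3.14, 3.14, 3.14, 3.14].

## Interface

Orientations are given as [roll, pitch, yaw] about the fixed x, y, z axes, in that order (R = Rz(yaw) Ry(pitch) Rx(roll)).
In Python, from cell import ctrl, get_image, job, models gives the robot as it stands.
- The arm moves only by the tool move_arm, never from a script. Its argument "moves" is a list that holds one entry, the list of rows, each a list of 6 numbers: the shift along the tool's x, y, z in m, then the turn, a rotation vector about the tool's x, y, z in rad. A call has 1 to 20 rows; each row is the pose to reach, as a shift and turn from the pose commanded when the call began, along the tool's axes at that moment; what a row does not reach only later rows make up. A row lasts 1/8 s, in which the tool goes at most 62.5 mm and 10.7 degrees, less where a joint would pass 70% of its speed; a pose out of reach is approached as far as the arm can. A call with a gripper value outside its range is refused whole. "jaw" is the opening, from 0 (shut) to 1 (fully open), set as the call begins (left out, the last holds). The fingers move at their own pace and stop on an object; the grip force is fixed at half the most. Time passes only in rows, so rows that repeat a pose let the fingers close. It gives the time, the measured TCP pose, the force and the opening at its end, in the units of the state.
- ctrl.read_state(): the state, without advancing time (a new reading comes with each control period).
- get_image(name): name is "scene" or "top"; returns a dict with "color" (400x640x3 uint8, blue, green, red), "fov_y" (degrees; the focal length in pixels is half the picture's height over the tangent of half this angle, whatever the lens; pixels are square), "cx", "cy" (the principal point, pixels), "k1" (the pictures are not rectified: a ray, as slopes to the right and down, at radius r is drawn at 1 + k1 r^2 times it, then the intrinsics apply), "origin" and "orientation" of the camera in the world. Camera axes: x right, y up, looking along -z (the intrinsics and any distortion apply to the point x, -y, -z); pixel columns grow to the right and rows downward; lengths in mm; the calibration is good to about 2 mm. A picture is of the moment at which its call begins. There is no depth.
- job.finish_job(): hands the job in, once; it reports no verdict.
Trained networks look in the newest picture that a camera, given by its name, has taken for a name from the list of things; names that differ only in an ending like _2 or _b are one class to them, and where a whole thing is asked for, a point or a joint stands for the part that bears it (a point fixed in the world has none). Each returns a list of dicts, best first, with "score" (0 to 1); they miss things now and then, are a little off and sometimes report something else, mostly with a low value. They report only what shows in the picture. A call takes as long as a camera call. They do not tell look-alikes from the thing itself.
- models.cut_out(camera, thing): "pixels" (400x640 bool, what is visible of it) and "uv" ([column, row] in pixels, amid what is visible of it).
- models.place_of(camera, thing): "uv" ([column, row] in pixels: a listed point, or the origin of a listed thing).
The state is a dict: "clock": time; "qpos": joint angles; "qd": joint speeds; "tau": joint torques, N m; "eef_pos": TCP position; "tool_rot": TCP orientation; "force": force on the tool from outside, world axes, zero at the start; "torque": the same for the moment, N m; "width": finger opening in mm.
Only numpy, scipy, OpenCV 4.12 (cv2) and the standard library are available. Lean on these libraries where they do the work, as an engineer would, in place of code of your own. Each camera call takes 0.05 s, during which the arm holds its last target.

## Task

Push the parts carousel round by its rim or by the upright finger posts on it until the cup with the bright shouldered stud (the tall slim part with a round foot and head) stands squarely at the fixed pointer in front, then leave it at rest there. Do not touch or lift any of the parts standing in its cups, keep them all upright in their cups, and do not disturb the things lying on the worktop around it.

Things in the scene. Friction and masses are not known exactly. Their poses are not given: they have to be found in the camera images.
- foot: Dark steel foot of the parts carousel, fixed to the worktop: round, 200 mm across, 19 mm high, mostly hidden under the turntable; origin at the centre of its underside, on the turntable's axis. Its own -x axis points from the axis to the pointer, roughly toward the robot.
- pointer_tip (a point): Tip of the fixed bright steel pointer on the foot, which stands just outside the turntable's rim, 147 to 188 mm from the axis, and aims at the centre; 22 mm wide, its top 28 mm above the worktop. The tip is 147 mm from the axis, 28 mm above the worktop.
- turntable_top (a point): Centre of the turntable's top face, 31 mm above the worktop: a plain grey painted disc 280 mm across and 12 mm thick. Four dark cups (inside 46 mm across, walls 3 mm thick and 6 mm high) stand on it a quarter turn apart, their centres 78 mm from the axis; a dark hub nut in the middle is 16 mm high.
- carousel (a joint): Turn of the turntable about its upright axis, in rad, 0 at the start, growing counter-clockwise seen from above; it turns either way through nearly two turns, with a light drag (about 1 N at the posts), and stays where it is left.
- post_0 (a point): Centre of the flat top of one of the four upright steel finger posts on the turntable's rim (12 mm across, 34 mm tall above the disc, with a collar 19 mm across and 4 mm high at the foot; 122 mm from the axis; top 65 mm above the worktop), midway between two cups; post_0 to post_3 follow one another counter-clockwise a quarter turn apart.
- post_1 (a point): Centre of the flat top of one of the four upright steel finger posts on the turntable's rim (12 mm across, 34 mm tall above the disc, with a collar 19 mm across and 4 mm high at the foot; 122 mm from the axis; top 65 mm above the worktop), midway between two cups.
- post_2 (a point): Centre of the flat top of one of the four upright steel finger posts on the turntable's rim (12 mm across, 34 mm tall above the disc, with a collar 19 mm across and 4 mm high at the foot; 122 mm from the axis; top 65 mm above the worktop), midway between two cups.
- post_3 (a point): Centre of the flat top of one of the four upright steel finger posts on the turntable's rim (12 mm across, 34 mm tall above the disc, with a collar 19 mm across and 4 mm high at the foot; 122 mm from the axis; top 65 mm above the worktop), midway between two cups.
- stud: Bright shouldered steel stud, 42 mm tall: a round foot 22 mm across, a slimmer neck, and a round head 14 mm across. It stands loose in one of the four cups; its origin is the centre of its underside, 32 mm above the worktop, z up.
- puck: Black pot magnet with a knob on top, 43 mm across, 37 mm tall. It stands loose in one of the four cups; its origin is the centre of its underside, 32 mm above the worktop, z up.
- hex_nut: Bright hexagon nut, 21 mm across, 10 mm tall. It stands loose in one of the four cups; its origin is the centre of its underside, 32 mm above the worktop, z up.
- ring_mesh: Dark steel setting ring, 40 mm across, 12 mm tall. It stands loose in one of the four cups; its origin is the centre of its underside, 32 mm above the worktop, z up.
- tape_roll: Roll of tan tape lying flat on the worktop, 48 mm across, 18 mm tall; origin at the centre of its underside. A bystander.
- setting_ring_l: Large dark setting ring lying flat on the worktop, 72 mm across, 18 mm tall; origin at the centre of its underside. A bystander.
- bolt: Bright hexagon bolt standing on its head on the worktop, 20 mm across, 41 mm tall; origin at the centre of its underside. A bystander.
There are look-alikes about, which are no part of the job. Leave any turquoise look-alike of the ring_mesh alone. There is more than one size of the puck; the job needs the smaller.

How it is judged (in metres and radians):
At the end, for the whole second after the job is handed in: The stud's centre is within 10 mm sideways of the line from the turntable's axis to the pointer, on the pointer's side, and the turntable is at rest; all four parts stand upright in their cups, and the tape roll, large ring and bolt are within 10 mm of where they were (y of stud in the frame of foot between -0.01 and 0.01 m and x of stud in the frame of foot between -0.101 and -0.055 m and velocity of joint carousel between -0.03 and 0.03 rad/s and height (world z) of stud between 0.028 and 0.036 m and angle between each of stud, puck, hex_nut, ring_mesh's own z axis and vertical below 0.15 rad and height (world z) of puck between 0.028 and 0.036 m and height (world z) of hex_nut between 0.028 and 0.036 m and height (world z) of ring_mesh between 0.028 and 0.036 m and distance of each of tape_roll, setting_ring_l, bolt from where it was at the start of the episode below 0.01 m); the robot touches nothing.
It fails at once if a part is lifted or knocked out of its cup (height (world z) of any of stud, puck, hex_nut, ring_mesh above 0.042 m or height (world z) of any of stud, puck, hex_nut, ring_mesh below 0.022 m).
It fails at once if a part in a cup is tipped over (angle between any of stud, puck, hex_nut, ring_mesh's own z axis and vertical above 0.5 rad).
It fails at once if the robot pushes on a part in a cup (contact force between any of the arm, the fingers and stud above 0.5 N or contact force between any of the arm, the fingers and puck above 0.5 N or contact force between any of the arm, the fingers and hex_nut above 0.5 N or contact force between any of the arm, the fingers and ring_mesh above 0.5 N).
It fails at once if a thing on the worktop (tape roll, large ring, bolt) is moved by more than 10 mm (distance of any of tape_roll, setting_ring_l, bolt from where it was at the start of the episode above 0.01 m).
It also fails if it takes over 54 s, if anything falls off the work surface, if the arm or the gripper's body presses on something with over 40 N, if the wrist force passes 120 N, or if a joint passes its speed limit or range.

## Working session

There is one attempt and no reset: what is moved stays moved. The work goes in short steps, Python scripts to look and compute and a tool call to move; the robot and the scene stay as the last step left them, time stands still between calls to the robot, and variables do not carry over. Pictures are saved under pics/ and viewed, and the job is handed in when it is done.

Besides the shell and the picture viewer there is one more tool, called after ">>>" in YAML: its name, and indented under it one key for each argument. move_arm: Moves the arm, as the interface text tells. Its arguments: {"type":"object","properties":{"moves":{"type":"array","items":{"type":"array","items":{"type":"array","items":{"type":"number"}}}},"jaw":{"type":"number"}},"required":["moves"]}

```bash
mkdir -p pics; ls; cat > h.py <<'E'
import numpy as np, cv2
from cell import ctrl, get_image, job, models
from scipy.spatial.transform import Rotation as R
def cam(im):
    f=200/np.tan(np.radians(im['fov_y'])/2)
    o=np.array(im['orientation'],float)
    M=o if o.shape==(3,3) else R.from_euler('xyz',o).as_matrix()
    return f,im['cx'],im['cy'],im['k1'],np.array(im['origin'],float),M
def px2w(im,uv,z):
    f,cx,cy,k,o,M=cam(im)
    d=np.array([(uv[0]-cx)/f,(uv[1]-cy)/f]); s=d.copy()
    for _ in range(30): s=d/(1+k*(s@s))
    r=M@np.array([s[0],-s[1],-1]); return o+r*(z-o[2])/r[2]
def w2px(im,p):
    f,cx,cy,k,o,M=cam(im)
    q=M.T@(np.array(p,float)-o); s=np.array([q[0],-q[1]])/-q[2]
    s=s*(1+k*(s@s)); return s*f+[cx,cy]
E
python3 - <<'E'
from h import *
for c in('scene','top'):
    im=get_image(c); cv2.imwrite(f'pics/{c}0.png',im['color']); print(c,{k:v for k,v in im.items() if k!='color'})
    for t,z in [('pointer_tip',28),('turntable_top',31),('foot',0),('post_0',65),('stud',32),('puck',32),('hex_nut',32),('ring_mesh',32),('tape_roll',0),('setting_ring_l',0),('bolt',0)]:
        for d in models.place_of(c,t)[:5]: print(t,round(d['score'],2),np.round(d['uv']),np.round(px2w(im,d['uv'],z)))
s=ctrl.read_state(); print(s)
E
```

```text
pics
scene {'fov_y': 43.64781823376079, 'cx': 311.91878869760575, 'cy': 202.18636604949668, 'k1': -0.008014621237594218, 'origin': array([  79.80672594, -619.47305503,  805.82798577]), 'orientation': array([ 0.89697229,  0.02126484, -0.58265699])}
pointer_tip 0.58 [276. 256.] [432.  88.  28.]
turntable_top 0.98 [332. 235.] [572.  74.  31.]
foot 0.4 [331. 235.] [588. 101.   0.]
post_0 0.95 [372. 203.] [692.  79.  65.]
post_0 0.81 [288. 251.] [444.  54.  65.]
post_0 0.81 [372. 254.] [584. -55.  65.]
post_0 0.79 [300. 202.] [555. 183.  65.]
stud 0.47 [370. 238.] [635.  14.  32.]
puck 0.88 [228. 203.] [427. 316.  32.]
puck 0.58 [333. 259.] [529.   8.  32.]
hex_nut 0.56 [298. 233.] [510. 122.  32.]
ring_mesh 0.62 [287. 185.] [587. 297.  32.]
ring_mesh 0.43 [335. 214.] [621. 129.  32.]
tape_roll 0.6 [373. 339.] [ 486. -186.   -0.]
setting_ring_l 0.73 [217. 180.] [459. 464.   0.]
bolt 0.67 [374. 203.] [750. 140.   0.]
bolt 0.64 [272. 164.] [622. 443.   0.]
top {'fov_y': 47.32432570887699, 'cx': 315.9894764023352, 'cy': 204.57128086432797, 'k1': -0.07146734722831287, 'origin': array([ 450.17
[... 1007 characters left out ...]
.]
bolt 0.49 [209. 185.] [620. 431.   0.]
{'clock': 1.2, 'qpos': array([-1.27884019,  0.62836512,  0.03851729,  1.51743044, -0.02697813,
        0.99629151, -0.02002959]), 'qd': array([-0.00128599,  0.00010567,  0.0004829 , -0.00134658,  0.00097794,
       -0.00038294,  0.00233374]), 'tau': array([ 8.25289935e-04, -5.63279128e+01,  1.22605540e+00, -1.93784738e+01,
        1.10069415e-02,  1.64054003e-03,  1.44762350e-05]), 'eef_pos': array([227.60453789, 608.85219594, 231.32660505]), 'tool_rot': array([-3.14158320e+00, -2.41028780e-05,  1.21298279e+00]), 'force': array([ 0.45202568, -0.00295352,  0.83979137]), 'torque': array([0.0363085 , 0.00638374, 0.02573274]), 'width': 85.60476938901947}
```

```bash
python3 - <<'E'
import cv2
a=cv2.imread('pics/scene0.png');b=cv2.imread('pics/top0.png')
cv2.imwrite('pics/s1.png',cv2.resize(a[130:370,180:500],(800,600),interpolation=3))
cv2.imwrite('pics/t1.png',cv2.resize(b[90:300,180:460],(800,600),interpolation=3))
E
```

```text
(no output)
```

View pics/s1.png

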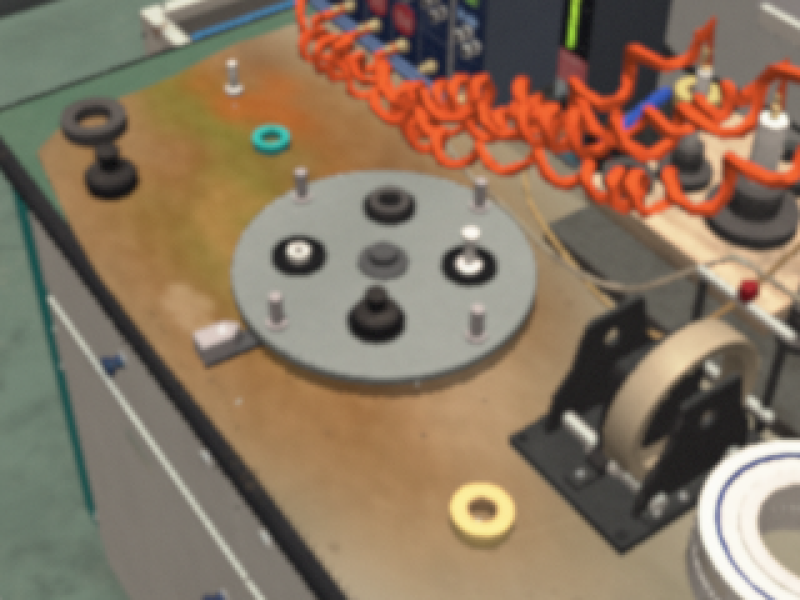

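View pics/t1.png

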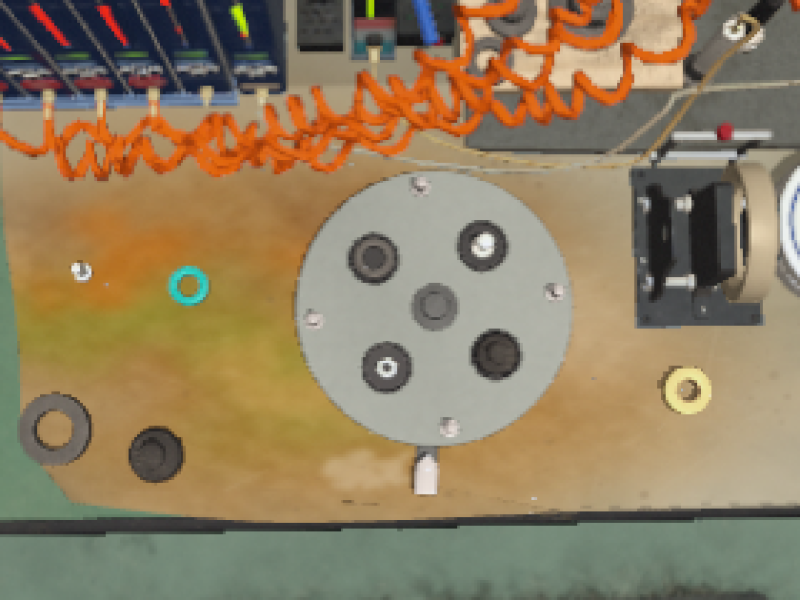

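View pics/top0.png

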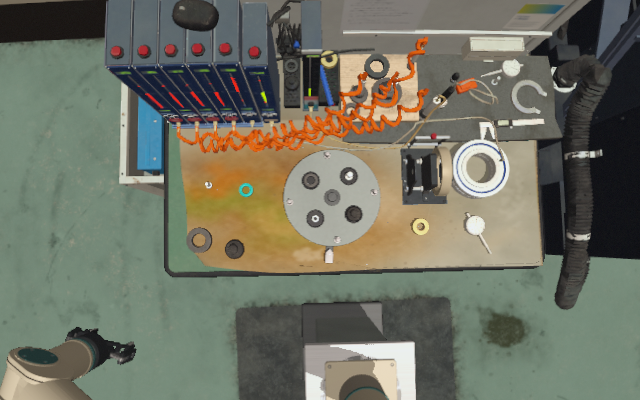

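The scene view shows the disc centre at about (332,235), the stud at (370,238) and the pointer at (276,256). The top view has the stud at (350,175), the puck at (352,213), the nut at (315,216), the ring at (311,180) and the pointer at (329,254). I'll fit the carousel model to both views.

```bash
cat > fit.py <<'E'
from h import *
from scipy.optimize import least_squares
def run(tag,guess):
    obs=[];ims={}
    for c in('scene','top'):
        im=get_image(c);ims[c]=im; cv2.imwrite(f'pics/{c}_{tag}.png',im['color'])
        for t in('pointer_tip','turntable_top','post_0','stud'):
            for d in models.place_of(c,t)[:5]: obs.append((c,t,np.array(d['uv'])))
    def pts(p):
        x,y,f,t=p; P=lambda r,a,z:[x+r*np.cos(a),y+r*np.sin(a),z]
        return {'pointer_tip':[P(147,f,28)],'turntable_top':[P(0,0,31)],'post_0':[P(122,t+np.pi/4+k*np.pi/2,65) for k in range(4)],'stud':[P(78,t,32)]}
    def res(p,full=False):
        q=pts(p);o=[]
        for c,t,uv in obs:
            e=[w2px(ims[c],w)-uv for w in q[t]]; e=min(e,key=np.linalg.norm)
            if full: print(c,t,np.round(uv),np.round(e,1))
            if np.linalg.norm(e)<25:o.append(e)
            else:o.append(np.array([25.,0]))
        return np.concatenate(o)
    s=least_squares(res,guess,loss='soft_l1'); p=s.x; res(p,True)
    print('axis',p[:2],'pointer deg',np.degrees(p[2]),'stud deg',np.degrees(p[3]),'need',np.degrees(p[2]-p[3]))
    for c in ims:
        m=ims[c]['color'].copy()
        for t,l in pts(p).items():
            for w in l: cv2.circle(m,tuple(int(v) for v in np.round(w2px(ims[c],w))),2,(0,0,255),1)
        u,v=w2px(ims[c],[p[0],p[1],31]).astype(int)
        cv2.imwrite(f'pics/{c}_{tag}_f.png',cv2.resize(m[v-75:v+75,u-100:u+100],(800,600),interpolation=3))
    st=ctrl.read_state(); print(st['clock'],st['eef_pos'],st['tool_rot'],st['force'],st['width'])
    return p
E
python3 -c "
from fit import *
run('a',[572,73,np.radians(174.8),np.radians(-42)])"
```

```text
scene pointer_tip [274. 259.] [ 0.4 -0.7]
scene turntable_top [331. 235.] [2.1 0.5]
scene turntable_top [276. 259.] [ 56.5 -23.8]
scene turntable_top [299. 231.] [34.1  4.6]
scene post_0 [373. 202.] [-0.8  0.2]
scene post_0 [302. 197.] [-3.   1.9]
scene post_0 [373. 252.] [-1.5  1.1]
scene post_0 [290. 249.] [0.1 0.5]
scene post_0 [219. 181.] [80.9 18.2]
scene stud [368. 238.] [-1.1 -0.4]
scene stud [373. 205.] [-6.1 32.4]
top pointer_tip [328. 252.] [ 0.4 -3.2]
top turntable_top [329. 199.] [ 3.5 -1.6]
top turntable_top [311. 182.] [21.5 15.6]
top post_0 [290. 202.] [ 0.2 -0.4]
top post_0 [327. 150.] [0.8 3.1]
top post_0 [202. 242.] [ 87.8 -41. ]
top post_0 [377. 190.] [-0.4  0.3]
top post_0 [340. 240.] [-1.2 -1.2]
top stud [351. 215.] [ -1.8 -39.6]
top stud [351. 177.] [-1.6 -1.5]
axis [572.08311051  69.88382976] pointer deg 173.4273323539336 stud deg -39.06550927602789 need 212.49284162996148
1.7 [227.63135368 608.89277828 231.34879932] [-3.14153583e+00 -1.20710398e-04  1.21293494e+00] [ 0.21119956 -0.01284766  0.20351655] 85.12514406948979
```

View pics/top_a_f.png

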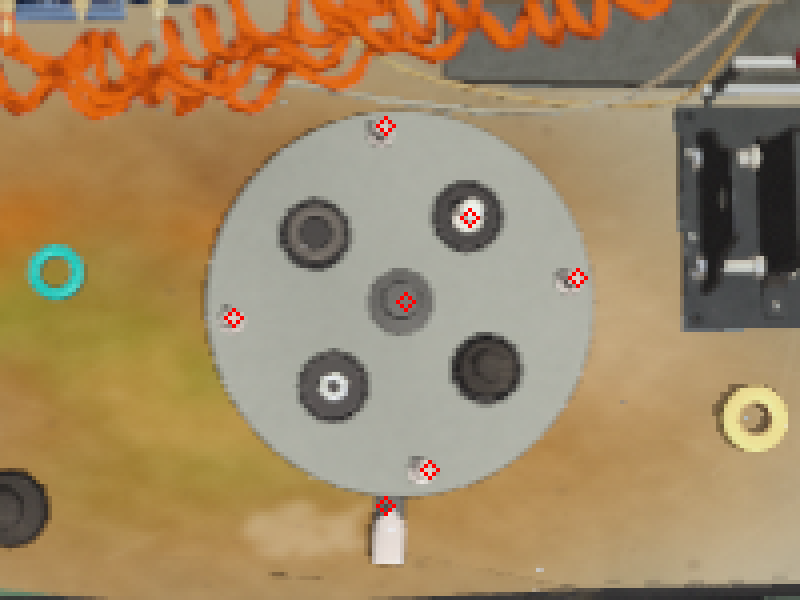

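View pics/scene_a_f.png

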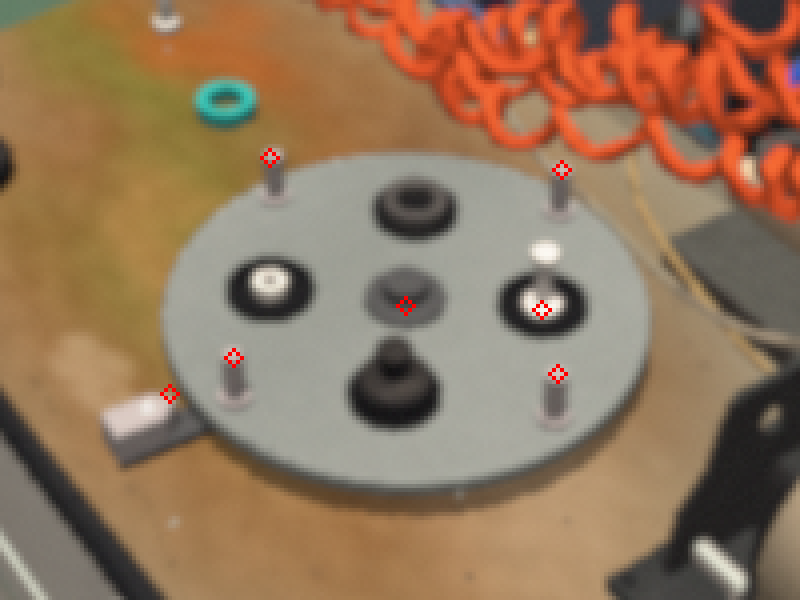

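```bash
cat > man.py <<'E'
from h import *
from scipy.optimize import least_squares
def man(posts,stud,extra=[],g=[572,72,3.03,-.7]):
    ims={c:get_image(c) for c in('scene','top')}
    def P(p,r,a,z): return [p[0]+r*np.cos(a),p[1]+r*np.sin(a),z]
    def res(p):
        o=[]
        for c,k,uv in posts: o.append(w2px(ims[c],P(p,122,p[3]+np.pi/4+k*np.pi/2,65))-uv)
        for c,r,uv in extra:
            o.append(w2px(ims[c],P(p,r,p[2],28 if r else 31))-uv)
        for c,uv in stud: o.append(w2px(ims[c],P(p,78,p[3],74))-uv)
        return np.concatenate(o)
    s=least_squares(res,g,loss='soft_l1');p=s.x;print(res(p).reshape(-1,2).round(1).tolist());print(p[:2],np.degrees(p[2:]),'need',np.degrees(p[2]-p[3])%360-360);return p
E
python3 - <<'E'
from man import *
from fit import w2px
ims={c:get_image(c) for c in('scene','top')}
A=[572.083,69.884,31]
o={c:w2px(ims[c],A).astype(int)-[100,75] for c in ims}
f=lambda c,x,y: o[c]+(np.array([x,y])+.5)/4-.5
posts=[('top',0,f('top',382,129)),('top',1,f('top',231,318)),('top',2,f('top',423,469)),('top',3,f('top',566,280)),
('scene',0,f('scene',561,162)),('scene',1,f('scene',275,150)),('scene',2,f('scene',233,354)),('scene',3,f('scene',557,374))]
ex=[('top',0,f('top',400,304)),('top',147,f('top',388,510)),('top',188,f('top',389,562)),('scene',147,f('scene',180,394)),('scene',188,f('scene',112,422)) ]
man(posts,[('top',f('top',470,213)),('scene',f('scene',545,249))],ex)
E
```

```text
[[-0.2, -1.2], [-0.7, -0.6], [0.0, -0.0], [2.1, -1.2], [-0.0, 1.5], [-0.7, 0.9], [-0.4, -0.4], [-0.2, -0.5], [-0.1, -1.0], [0.6, -1.2], [-0.3, 0.2], [-1.3, 0.7], [-1.3, 0.6], [0.4, -1.6], [-0.1, 0.5]]
[573.54799883  72.85443471] [176.00890958 -39.57831995] need -144.41277047414755
```

```bash
cat > plan.py <<'E'
from h import *
def rows(p0,yaw0,poses):
    c,s=np.cos(yaw0),np.sin(yaw0); out=[]
    for x,y,z,yw in poses:
        d=np.array([x,y,z])-p0
        out.append([round(v,4) for v in ((c*d[0]+s*d[1])/1e3,(s*d[0]-c*d[1])/1e3,-d[2]/1e3,0,0,-(yw-yaw0))])
    return out
if __name__=='__main__':
    p0=np.array([227.617,608.858,231.313]);y0=1.213
    e=np.array([450,59,130,np.radians(96)]);b=np.r_[p0,y0]
    n=17;u=np.array([ (i+1)/n for i in range(n)]);u=u*u*(3-2*u)*.5+u*.5
    print(rows(p0,y0,[b+(e-b)*k for k in u]+[e]*2))
E
python3 plan.py
```

```text
[[np.float64(-0.015), np.float64(0.0138), np.float64(0.0035), 0, 0, np.float64(-0.0159)], [np.float64(-0.0341), np.float64(0.0313), np.float64(0.0079), 0, 0, np.float64(-0.0361)], [np.float64(-0.0566), np.float64(0.0519), np.float64(0.0131), 0, 0, np.float64(-0.0599)], [np.float64(-0.082), np.float64(0.0752), np.float64(0.019), 0, 0, np.float64(-0.0868)], [np.float64(-0.1099), np.float64(0.1008), np.float64(0.0255), 0, 0, np.float64(-0.1163)], [np.float64(-0.1396), np.float64(0.128), np.float64(0.0324), 0, 0, np.float64(-0.1477)], [np.float64(-0.1707), np.float64(0.1565), np.float64(0.0396), 0, 0, np.float64(-0.1806)], [np.float64(-0.2025), np.float64(0.1857), np.float64(0.0469), 0, 0, np.float64(-0.2143)], [np.float64(-0.2346), np.float64(0.2152), np.float64(0.0544), 0, 0, np.float64(-0.2483)], [np.float64(-0.2665), np.float64(0.2444), np.float64(0.0618), 0, 0, np.float64(-0.282)], [np.float64(-0.2975), np.float64(0.2728), np.float64(0.069), 0, 0, np.float64(-0.3148)], [np.float64(-0.3273), np.float64(0.3001), np.float64(0.0758), 0, 0, np.float64(-0.3463)], [np.float64(-0.3551), np.float64(0.3256), np.float64(0.0823), 0, 0, np.float64(-0.3757)], [np.float64(-0.3806), np.float64(0.349), np.float64(0.0882), 0, 0, np.float64(-0.4026)], [np.float64(-0.4031), np.float64(0.3696), np.float64(0.0934), 0, 0, np.float64(-0.4265)], [np.float64(-0.4221), np.float64(0.3871), np.float64(0.0978), 0, 0, np.float64(-0.4466)], [np.float64(-0.4372), np.float64(0.4009), np.float64(0.1013), 0, 0, np.float64(-0.4625)], [np.float64(-0.4372), np.float64(0.4009), np.float64(0.1013), 0, 0, np.float64(-0.4625)], [np.float64(-0.4372), np.float64(0.4009), np.float64(0.1013), 0, 0, np.float64(-0.4625)]]
```

>>> move_arm:
  moves:
    - [[-0.015,0.014,0.003,0,0,-0.016],[-0.034,0.031,0.008,0,0,-0.036],[-0.057,0.052,0.013,0,0,-0.06],[-0.082,0.075,0.019,0,0,-0.087],[-0.11,0.101,0.025,0,0,-0.116],[-0.14,0.128,0.032,0,0,-0.148],[-0.171,0.156,0.04,0,0,-0.181],[-0.203,0.186,0.047,0,0,-0.214],[-0.235,0.215,0.054,0,0,-0.248],[-0.267,0.244,0.062,0,0,-0.282],[-0.298,0.273,0.069,0,0,-0.315],[-0.327,0.3,0.076,0,0,-0.346],[-0.355,0.326,0.082,0,0,-0.376],[-0.381,0.349,0.088,0,0,-0.403],[-0.403,0.37,0.093,0,0,-0.426],[-0.422,0.387,0.098,0,0,-0.447],[-0.437,0.401,0.101,0,0,-0.462],[-0.437,0.401,0.101,0,0,-0.462],[-0.437,0.401,0.101,0,0,-0.462]]
  jaw: 0.6

```text
clock: 4.28
eef_pos: [450.0, 59.9, 130.4]
tool_rot: [3.141, -0.001, 1.675]
force: [-0.3, 0.6, -0.5]
width: 51.3
```

```bash
python3 - <<'E'
from h import *
for c in('scene','top'):
    im=get_image(c); u,v=w2px(im,[560,73,60]).astype(int)
    cv2.imwrite(f'pics/{c}2.png',cv2.resize(im['color'][v-90:v+90,u-120:u+120],(800,600),interpolation=3))
s=ctrl.read_state();print(s['clock'],s['eef_pos'],s['tool_rot'],s['width'],s['qpos'].round(2))
E
```

```text
4.375 [449.93966792  60.21629732 130.48656025] [ 3.14140801e+00 -5.14551472e-04  1.67656844e+00] 51.01352218573245 [-0.1   0.52 -0.13  2.14  0.14  0.48  1.34]
```

View pics/scene2.png

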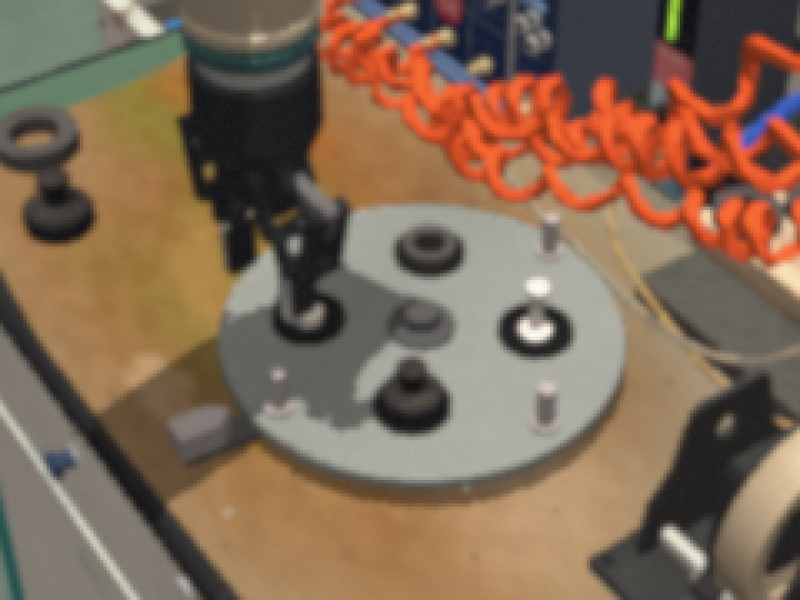

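View pics/top2.png

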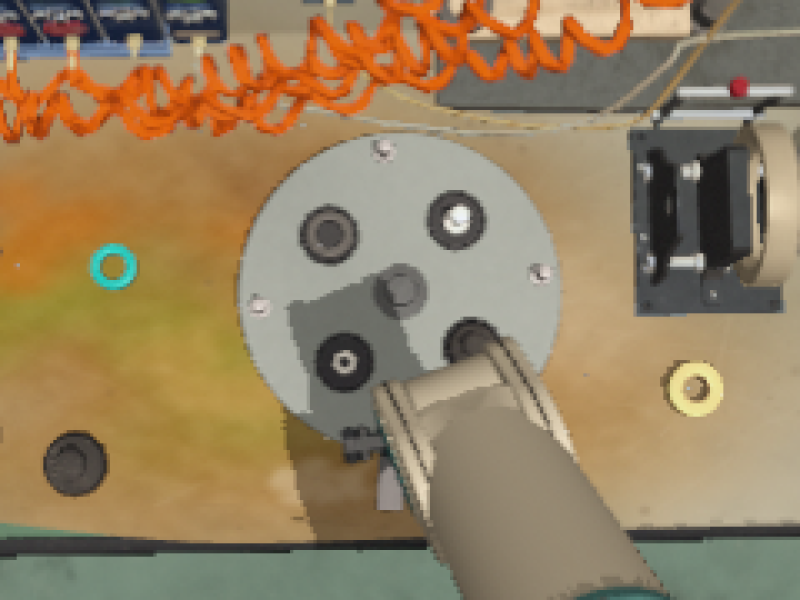

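```bash
python3 - <<'E'
from h import *
im=get_image('scene');o=w2px(im,[560,73,60]).astype(int)-[120,90]
f=lambda p:((w2px(im,p)-o+.5)*800/240).round()
for p in([450,60,136],[447,85,136],[453,35,136],[450,59,65],[452,62,65],[450,54,65],[450,48,65],[450,59,31]):print(p,f(p))
for c in('scene',):
  for d in models.place_of(c,'post_0'): print(d['score'],px2w(im,d['uv'],65))
for x,y in[(278,372),(548,384),(549,217)]: print(px2w(im,o+(np.array([x,y])+.5)*.3-.5,65))
im=get_image('top');o=w2px(im,[560,73,60]).astype(int)-[120,90]
for x,y in[(258,304),(540,271),(383,148)]: print(px2w(im,o+(np.array([x,y])+.5)*.3-.5,65))
E
```

```text
[450, 60, 136] [269. 289.]
[447, 85, 136] [244. 270.]
[453, 35, 136] [295. 310.]
[450, 59, 65] [276. 374.]
[452, 62, 65] [276. 370.]
[450, 54, 65] [280. 379.]
[450, 48, 65] [285. 384.]
[450, 59, 31] [278. 412.]
0.89 [450.46241688  57.29954141  65.        ]
0.79 [585.05591427 -48.19631764  65.        ]
0.77 [559.76632713 182.28354702  65.        ]
0.55 [691.79828736  71.22125038  65.        ]
[452.25991291  59.21959126  65.        ]
[587.22574597 -47.32657739  65.        ]
[693.80661581  84.76615251  65.        ]
[561.00710776 193.40743468  65.        ]
[583.69385274 -44.17636008  65.        ]
[691.05354237  85.40323809  65.        ]
```

>>> move_arm:
  moves:
    - [[0,0,0.02,0,0,0],[0,0,0.045,0,0,0],[0,0,0.07,0,0,0],[0,0,0.085,0,0,0],[0,0,0.087,0,0,0],[0,0,0.087,0,0,0]]

```text
clock: 5.28
eef_pos: [450.3, 59.4, 43.6]
tool_rot: [3.141, -0.0, 1.675]
force: [0.1, -0.2, -0.3]
width: 51.1
```

```bash
python3 - <<'E'
from h import *
for c in('scene',):
    im=get_image(c); u,v=w2px(im,[560,73,60]).astype(int)
    cv2.imwrite(f'pics/{c}3.png',cv2.resize(im['color'][v-45:v+75,u-110:u+50],(800,600),interpolation=3))
s=ctrl.read_state();print(s['clock'],s['eef_pos'],s['tool_rot'],s['force'],s['width'])
from plan import rows
p0=s['eef_pos'];y0=s['tool_rot'][2]
th0=186;
# arc, radius 122 about (572,72): ease up, total 143 deg, in calls of <=20 rows
n=36;v=np.r_[np.linspace(.15,1,6),np.ones(n-14),np.linspace(1,.1,8)];u=np.cumsum(v)/v.sum()
th=np.radians(th0-146*u)
P=[(572+122*np.cos(t),72+122*np.sin(t),43,t-np.pi/2) for t in th]
for r in rows(p0,y0,P[:18]): print([round(float(x),3) for x in r])
E
```

```text
5.325 [450.54111191  59.3398625   43.8257759 ] [ 3.14065901e+00 -1.71303701e-04  1.67527885e+00] [-0.55569559  0.26195687 -0.06992395] 51.23107739423558
[0.002, 0.0, 0.001, 0.0, 0.0, 0.013]
[0.005, 0.0, 0.001, 0.0, 0.0, 0.04]
[0.01, 0.001, 0.001, 0.0, 0.0, 0.082]
[0.017, 0.001, 0.001, 0.0, 0.0, 0.138]
[0.025, 0.003, 0.001, 0.0, 0.0, 0.209]
[0.035, 0.005, 0.001, 0.0, 0.0, 0.294]
[0.045, 0.009, 0.001, 0.0, 0.0, 0.38]
[0.055, 0.013, 0.001, 0.0, 0.0, 0.465]
[0.064, 0.018, 0.001, 0.0, 0.0, 0.55]
[0.072, 0.024, 0.001, 0.0, 0.0, 0.636]
[0.081, 0.03, 0.001, 0.0, 0.0, 0.721]
[0.088, 0.038, 0.001, 0.0, 0.0, 0.806]
[0.095, 0.045, 0.001, 0.0, 0.0, 0.892]
[0.101, 0.054, 0.001, 0.0, 0.0, 0.977]
[0.106, 0.063, 0.001, 0.0, 0.0, 1.063]
[0.111, 0.072, 0.001, 0.0, 0.0, 1.148]
[0.115, 0.082, 0.001, 0.0, 0.0, 1.233]
[0.118, 0.092, 0.001, 0.0, 0.0, 1.319]
```

View pics/scene3.png

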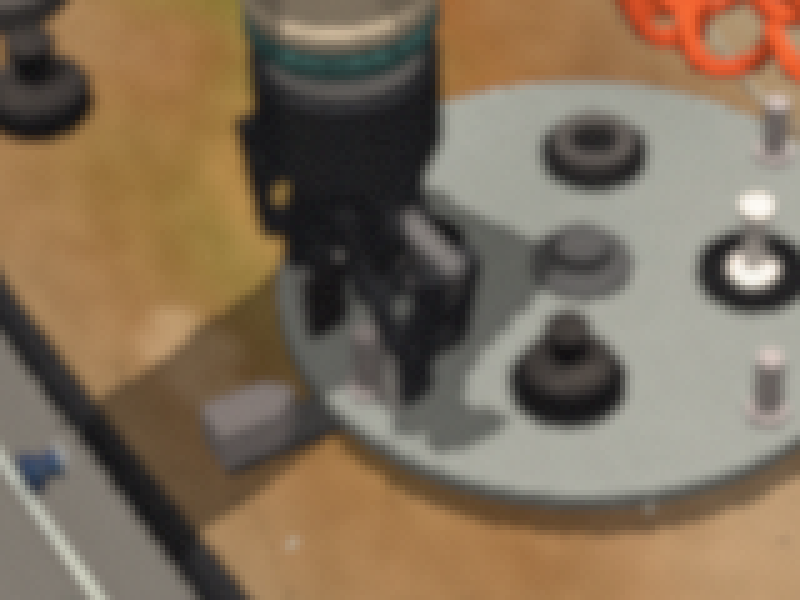

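The post sits between the open fingers. I'll narrow the jaw around it without gripping and drive the first part of the arc clockwise.

```bash
python3 - <<'E'
from h import *
from plan import rows
p0=np.array([450.4,59.4,43.6]);y0=1.675
v=np.r_[.15,.3,.5,.75,np.ones(10),.75,.5,.3,.15];u=np.r_[np.cumsum(v)/v.sum(),1]
th=np.radians(186-80*u)
P=[(572+122*np.cos(t),72+122*np.sin(t),43.6,t-np.pi/2) for t in th]
print([[float(round(x,3)) for x in r] for r in rows(p0,y0,P)])
E
```

```text
[[0.002, 0.0, -0.0, 0.0, 0.0, 0.015], [0.006, 0.0, -0.0, 0.0, 0.0, 0.046], [0.012, 0.001, -0.0, 0.0, 0.0, 0.098], [0.021, 0.002, -0.0, 0.0, 0.0, 0.177], [0.034, 0.005, -0.0, 0.0, 0.0, 0.281], [0.046, 0.009, -0.0, 0.0, 0.0, 0.385], [0.057, 0.015, -0.0, 0.0, 0.0, 0.489], [0.068, 0.021, -0.0, 0.0, 0.0, 0.593], [0.078, 0.029, -0.0, 0.0, 0.0, 0.698], [0.088, 0.037, -0.0, 0.0, 0.0, 0.802], [0.096, 0.047, -0.0, 0.0, 0.0, 0.906], [0.103, 0.057, -0.0, 0.0, 0.0, 1.01], [0.109, 0.068, -0.0, 0.0, 0.0, 1.114], [0.114, 0.08, -0.0, 0.0, 0.0, 1.219], [0.117, 0.089, -0.0, 0.0, 0.0, 1.297], [0.119, 0.095, -0.0, 0.0, 0.0, 1.349], [0.12, 0.099, -0.0, 0.0, 0.0, 1.38], [0.12, 0.101, -0.0, 0.0, 0.0, 1.396], [0.12, 0.101, -0.0, 0.0, 0.0, 1.396]]
```

>>> move_arm:
  moves:
    - [[0,0,0,0,0,0],[0,0,0,0,0,0],[0,0,0,0,0,0],[0,0,0,0,0,0]]
  jaw: 0.3

```text
clock: 5.82
eef_pos: [450.2, 59.1, 43.4]
tool_rot: [3.141, -0.0, 1.675]
force: [-0.3, -0.5, -0.2]
width: 25.8
```

>>> move_arm:
  moves:
    - [[0.002,0,0,0,0,0.015],[0.006,0,0,0,0,0.046],[0.012,0.001,0,0,0,0.098],[0.021,0.002,0,0,0,0.177],[0.034,0.005,0,0,0,0.281],[0.046,0.009,0,0,0,0.385],[0.057,0.015,0,0,0,0.489],[0.068,0.021,0,0,0,0.593],[0.078,0.029,0,0,0,0.698],[0.088,0.037,0,0,0,0.802],[0.096,0.047,0,0,0,0.906],[0.103,0.057,0,0,0,1.01],[0.109,0.068,0,0,0,1.114],[0.114,0.08,0,0,0,1.219],[0.117,0.089,0,0,0,1.297],[0.119,0.095,0,0,0,1.349],[0.12,0.099,0,0,0,1.38],[0.12,0.101,0,0,0,1.396],[0.12,0.101,0,0,0,1.396]]

```text
clock: 8.2
eef_pos: [538.0, 189.2, 43.2]
tool_rot: [-3.141, 0.0, 0.279]
force: [0.2, -1.0, -0.3]
width: 25.4
```

```bash
python3 - <<'E'
from h import *
for c in('scene','top'):
    im=get_image(c); u,v=w2px(im,[560,73,60]).astype(int)
    cv2.imwrite(f'pics/{c}4.png',cv2.resize(im['color'][v-90:v+90,u-120:u+120],(800,600),interpolation=3))
s=ctrl.read_state();print(s['clock'],s['eef_pos'],s['tool_rot'],s['force'],s['width'],s['qpos'].round(2))
from plan import rows
t0=np.radians(106);p0=np.array([572+122*np.cos(t0),72+122*np.sin(t0),43.6]);y0=t0-np.pi/2; print(p0,y0)
v=np.r_[.15,.3,.5,.75,np.ones(7),.75,.5,.3,.15,.1];u=np.r_[np.cumsum(v)/v.sum(),1]
th=np.radians(106-63*u)
P=[(572+122*np.cos(t),72+122*np.sin(t),43.6,t-np.pi/2) for t in th]
print([[float(round(x,3)) for x in r] for r in rows(p0,y0,P)])
E
```

```text
8.3 [538.08881245 188.90810523  43.31975279] [-3.14153753e+00 -7.49149812e-05  2.79005064e-01] [-0.172389    0.0019666  -0.33854842] 25.51633485196277 [-0.57  0.81  0.29  1.89 -0.44  0.51  0.3 ]
[538.37224259 189.2739269   43.6       ] 0.27925268031909267
[[0.002, 0.0, -0.0, 0.0, 0.0, 0.016], [0.006, 0.0, -0.0, 0.0, 0.0, 0.047], [0.012, 0.001, -0.0, 0.0, 0.0, 0.1], [0.022, 0.002, -0.0, 0.0, 0.0, 0.178], [0.034, 0.005, -0.0, 0.0, 0.0, 0.283], [0.046, 0.009, -0.0, 0.0, 0.0, 0.388], [0.058, 0.014, -0.0, 0.0, 0.0, 0.492], [0.069, 0.021, -0.0, 0.0, 0.0, 0.597], [0.079, 0.029, -0.0, 0.0, 0.0, 0.702], [0.088, 0.038, -0.0, 0.0, 0.0, 0.806], [0.096, 0.047, -0.0, 0.0, 0.0, 0.911], [0.102, 0.055, -0.0, 0.0, 0.0, 0.99], [0.105, 0.06, -0.0, 0.0, 0.0, 1.042], [0.107, 0.064, -0.0, 0.0, 0.0, 1.073], [0.108, 0.066, -0.0, 0.0, 0.0, 1.089], [0.109, 0.067, -0.0, 0.0, 0.0, 1.1], [0.109, 0.067, -0.0, 0.0, 0.0, 1.1]]
```

View pics/scene4.png

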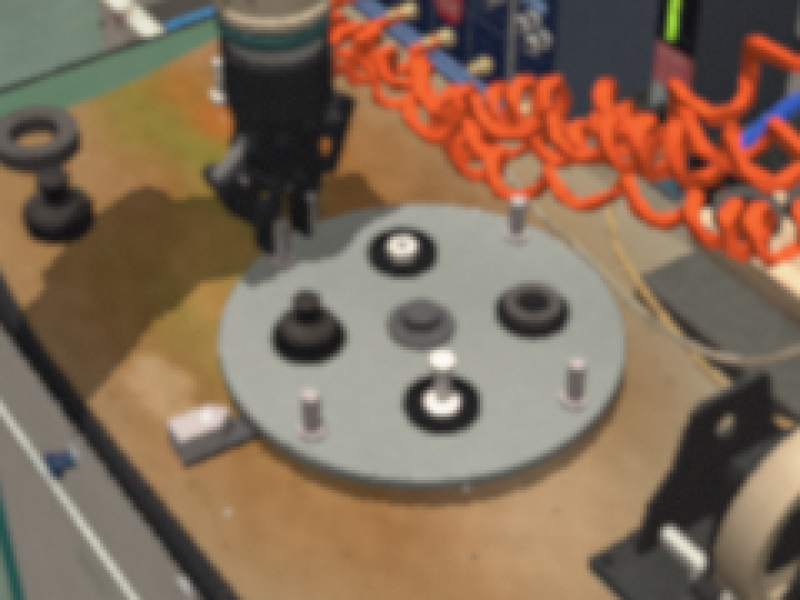

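View pics/top4.png

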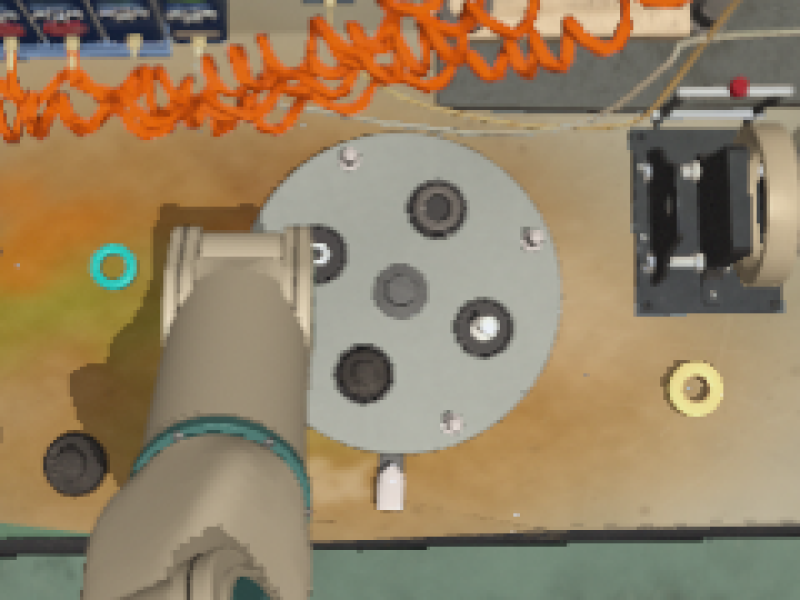

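>>> move_arm:
  moves:
    - [[0.002,0,0,0,0,0.016],[0.006,0,0,0,0,0.047],[0.012,0.001,0,0,0,0.1],[0.022,0.002,0,0,0,0.178],[0.034,0.005,0,0,0,0.283],[0.046,0.009,0,0,0,0.388],[0.058,0.014,0,0,0,0.492],[0.069,0.021,0,0,0,0.597],[0.079,0.029,0,0,0,0.702],[0.088,0.038,0,0,0,0.806],[0.096,0.047,0,0,0,0.911],[0.102,0.055,0,0,0,0.99],[0.105,0.06,0,0,0,1.042],[0.107,0.064,0,0,0,1.073],[0.108,0.066,0,0,0,1.089],[0.109,0.067,0,0,0,1.1],[0.109,0.067,0,0,0,1.1]]

```text
clock: 10.42
eef_pos: [661.4, 154.5, 43.3]
tool_rot: [3.142, -0.0, -0.821]
force: [0.4, 0.0, 0.0]
width: 25.3
```

```bash
python3 - <<'E'
from h import *
for c in('scene','top'):
    im=get_image(c); u,v=w2px(im,[560,73,60]).astype(int)
    cv2.imwrite(f'pics/{c}5.png',cv2.resize(im['color'][v-90:v+90,u-120:u+120],(800,600),interpolation=3))
    for d in models.place_of(c,'post_0'): w=px2w(im,d['uv'],65)[:2]-[572,72]; print(c,round(d['score'],2),np.hypot(*w),np.degrees(np.arctan2(w[1],w[0])))
    for d in models.place_of(c,'stud'): w=px2w(im,d['uv'],32)[:2]-[572,72]; print('stud',c,round(d['score'],2),np.hypot(*w),np.degrees(np.arctan2(w[1],w[0])))
    for d in models.place_of(c,'pointer_tip'): w=px2w(im,d['uv'],28)[:2]-[572,72]; print('ptr',c,round(d['score'],2),np.hypot(*w),np.degrees(np.arctan2(w[1],w[0])))
s=ctrl.read_state();print(s['clock'],s['eef_pos'],s['tool_rot'],s['force'],s['width'],s['qpos'].round(2))
E
```

```text
scene 0.71 122.68143015741124 -46.05136715723284
scene 0.67 120.47667011133622 134.28929930780305
scene 0.57 118.8729294901065 45.070766318805404
scene 0.46 55.48076370408646 -24.964318548069954
stud scene 0.43 77.51698649492607 -173.68711622342767
ptr scene 0.7 145.11264657819035 175.85072627443438
top 0.95 127.4343968918724 -40.792202811994656
top 0.95 126.94292373741963 -129.58897229677103
top 0.93 122.26157608248724 136.8622098040309
top 0.85 122.93326317890296 50.34243316035939
stud top 0.51 70.63095783682104 -175.71230240781668
ptr top 0.6 149.35325481082864 171.9952833285588
ptr top 0.31 122.20082655528627 -130.91543748694374
10.825 [661.36189903 154.44173103  43.32689249] [ 3.14154070e+00 -8.64634735e-05 -8.21101814e-01] [-0.45200213 -0.37581316  0.43035367] 26.02635838877526 [-0.6   0.99  0.62  1.57 -0.72  0.82 -0.51]
```

View pics/scene5.png

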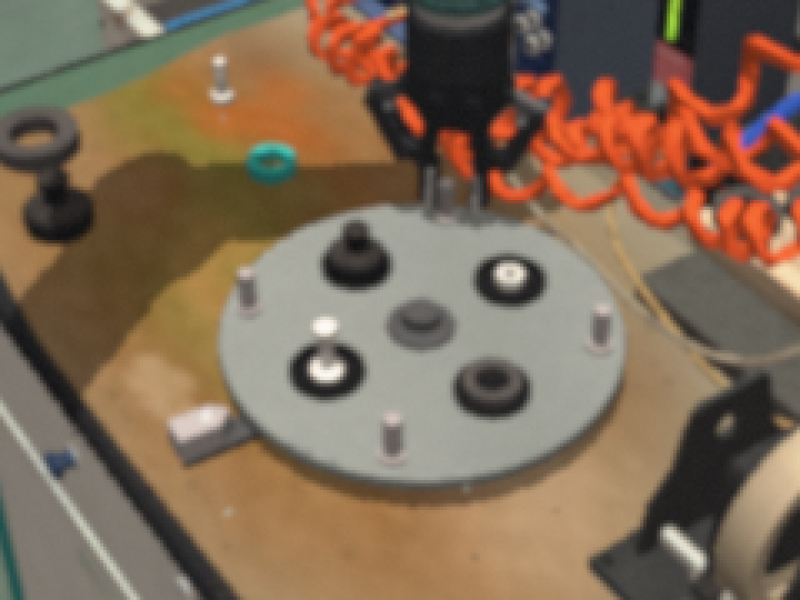

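View pics/top5.png

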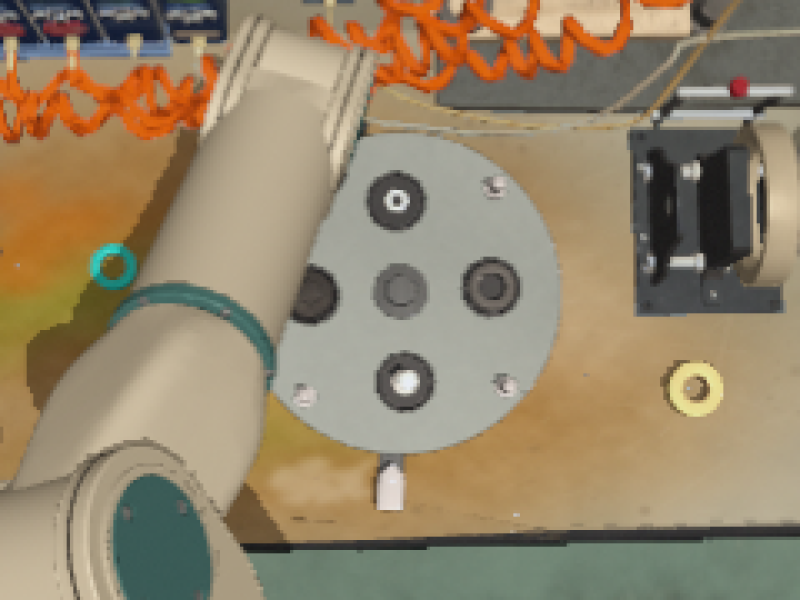

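>>> move_arm:
  moves:
    - [[0.001,0,0,0,0,0.008],[0.003,0,0,0,0,0.024],[0.006,0,0,0,0,0.05],[0.009,0,0,0,0,0.074],[0.011,0,0,0,0,0.09],[0.012,0.001,0,0,0,0.097],[0.012,0.001,0,0,0,0.097],[0.012,0.001,0,0,0,0.097]]

```text
clock: 11.82
eef_pos: [669.0, 145.0, 43.4]
tool_rot: [-3.141, -0.0, -0.918]
force: [0.2, 0.9, -0.8]
width: 25.5
```

```bash
cat > look.py <<'E'
from h import *
import sys
for c in('scene','top'):
    im=get_image(c); u,v=w2px(im,[530,73,60]).astype(int)
    cv2.imwrite(f'pics/{c}{sys.argv[1]}.png',cv2.resize(im['color'][v-75:v+75,u-100:u+100],(800,600),interpolation=3))
    for d in models.place_of(c,'post_0'): w=px2w(im,d['uv'],65)[:2]-[572,72]; print(c,round(d['score'],2),np.hypot(*w),np.degrees(np.arctan2(w[1],w[0])))
    for d in models.place_of(c,'stud'): w=px2w(im,d['uv'],32)[:2]-[572,72]; print('stud',c,round(d['score'],2),np.hypot(*w),np.degrees(np.arctan2(w[1],w[0])))
s=ctrl.read_state();print(s['clock'],s['eef_pos'],s['tool_rot'],s['force'],s['width'],s['qpos'].round(2))
E
python3 look.py 6
```

```text
scene 0.94 118.70259678000568 35.5456573074887
scene 0.91 127.94677205624657 -137.8132311932985
scene 0.62 127.21319753166082 -50.643946956620546
scene 0.61 112.54739583758806 133.14263381851686
stud scene 0.52 77.248293665224 -178.9403974773732
top 0.83 113.40106055928493 40.91973321475
top 0.8 118.7344816875975 -135.15949516508184
top 0.79 133.42137432014266 -43.614449933098136
top 0.6 120.79608891262262 129.8091015412216
stud top 0.62 78.60262938779866 -179.8505493235662
12.125 [668.86569478 144.94344562  43.34496686] [ 3.14155267e+00 -2.24791765e-04 -9.18042099e-01] [-1.067788  -0.0186861  0.0483306] 25.837707166615328 [-0.59  1.    0.64  1.55 -0.74  0.84 -0.58]
```

View pics/scene6.png

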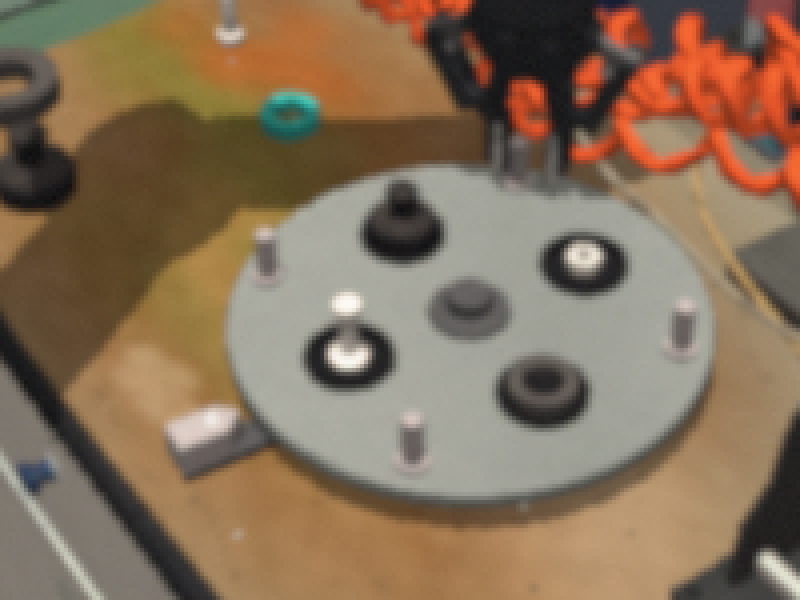

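View pics/top6.png

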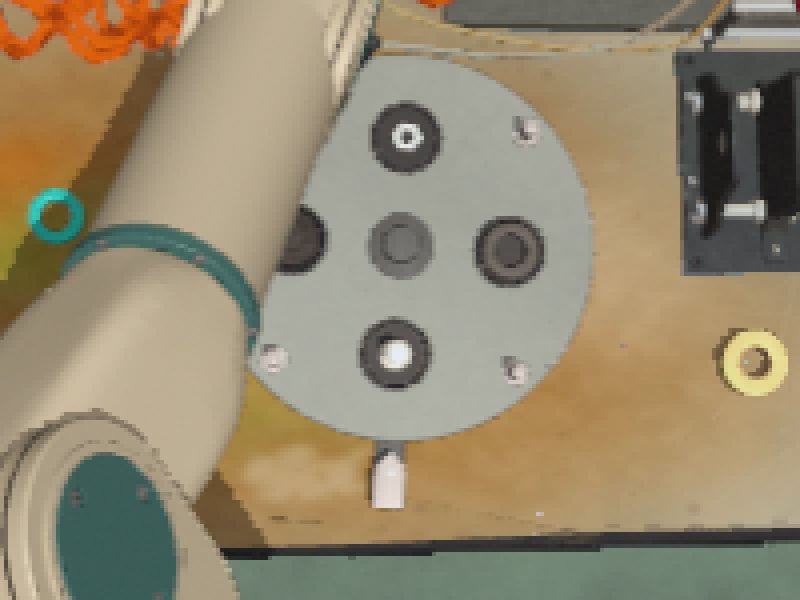

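In the top view the nut cup, hub, stud cup (395,353) and pointer (389,455) are collinear to about 0.5°. I'll open the jaw and lift straight out.

>>> move_arm:
  moves:
    - [[0,0,0,0,0,0],[0,0,0,0,0,0],[0,0,0,0,0,0],[0,0,0,0,0,0],[0,0,-0.01,0,0,0],[0,0,-0.03,0,0,0],[0,0,-0.055,0,0,0],[0,0,-0.08,0,0,0],[0,0,-0.105,0,0,0],[0,0,-0.12,0,0,0],[0,0,-0.12,0,0,0],[0,0,-0.12,0,0,0]]
  jaw: 0.55

```text
clock: 13.62
eef_pos: [668.2, 145.2, 162.5]
tool_rot: [3.14, 0.001, -0.918]
force: [-0.2, -0.3, -0.8]
width: 46.8
```

```bash
python3 look.py 7
```

```text
scene 0.97 129.75006126259495 -137.33761288094598
scene 0.86 119.50180040526922 40.131766135659056
scene 0.82 124.077636319671 -48.71882903800149
scene 0.57 113.89817855417083 133.28753809458073
scene 0.23 316.6966711482453 -113.3579473023008
stud scene 0.49 79.33371001982673 176.67221342353918
stud scene 0.17 119.72627162068252 -31.79271729179281
top 0.97 117.83540033439002 -139.29186784442714
top 0.88 120.314746383121 133.63563711606938
top 0.59 131.6065352303443 -46.531619735022964
stud top 0.37 80.49167158854064 172.37049572204344
13.925 [668.56807202 144.99684099 162.64435207] [ 3.14062784e+00  3.21488223e-04 -9.18137207e-01] [-0.04621182  0.14237137  0.50291795] 47.083448464835655 [-0.63  0.86  0.74  1.49 -0.64  1.04 -0.66]
```

View pics/scene7.png

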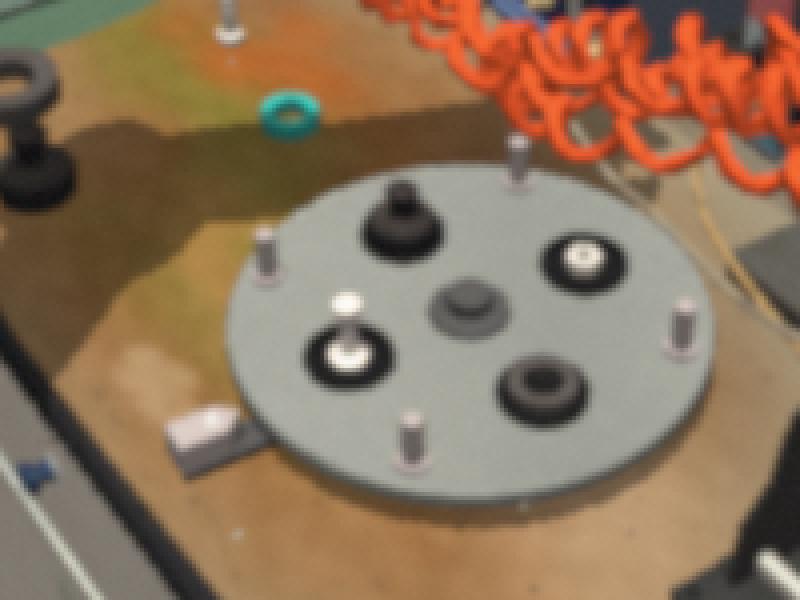

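View pics/top7.png

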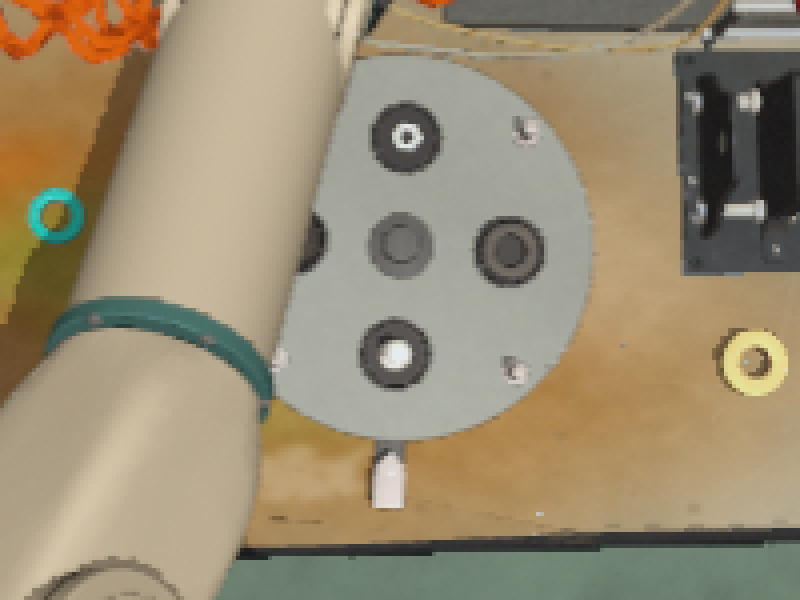

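```bash
python3 -c "
from cell import job
print(job.finish_job())"
```

```text
the job is handed in; nothing more can be done
None
```

I turned the carousel about 144° clockwise, with the fingers straddling one post and not gripping it, until the stud's cup stood at the pointer. I then opened the jaw, lifted straight out and handed the job in at about 14 s.

**Alignment:** in the last top picture the nut cup, hub, stud cup and pointer line up to within about 0.5°, roughly 1 mm sideways at the stud.

**At rest and undisturbed:** the picture was the same before and after letting go. All four parts stand in their cups, the arm was clear, and the force reading was near zero. I did not re-measure the tape roll, large ring and bolt. The arm never went low near them, and they looked to be where they were in the pictures that showed them.

**Disagreement:** the networks' single angles scattered by several degrees. For the stud they gave 172° and 177° in the last pictures, and about 180–181° just before I let go, though nothing had moved. The pointer is at about 175–176°, so I trusted the straight-line check in the picture and the average of the posts.

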